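Drive the rotor's hub pins flush with the mallet

ROBOT

A 7-joint arm with a two-finger parallel gripper is mounted at the origin on the work surface. World frame = base frame: x ahead of the robot, y to its left, z up, the work surface at z = 0. Lengths are in m, angles in rad, forces in N, time in s.
With the tool pointing down it reaches from about 0.35 to 0.775 m from the base axis. Payload 3.1 kg.
Tool frame: the origin (TCP) lies midway between the tips of the shut fingers; the grasp point (between the pads) lies 19 mm behind it; z points along the fingers, y is the direction in which the jaws open and shut (so a half turn about z gives the same grasp; the last joint's range is limited). The gripper opens to 85 mm and grips with 20 to 120 N. Pads are 22 mm wide; open, the fingers measure 114 mm over their backs; the gripper's body (76 mm by 85 mm) begins 54 mm behind the grasp point. The pads swing forward as they close: fully open they stand 13 mm farther back than shut.
Start: joints at [-1.369, 0.311, 0.014, 1.512, -0.004, 1.319, -0.027], TCP at [0.133, 0.534, 0.202] pointing down, gripper open.
Joint ranges: [-2.7, 2.7], [-0.3, 1.91], [-1.27, 1.3], [0.12, 2.57], [-1.44, 4.58], [0.2, 2.03], [-3.05, 3.05]. Speed limits (rad/s): [2.79, 2.79, 3.14, 3.14, 3.14, 3.14, 3.14].

INTERFACE

Orientations are given as a rotation vector (axis times angle).
In Python, from workcell import arm, snapshot, find_in gives the robot as it stands. The module is installed in compiled form; this text tells all that it offers.
- The arm moves only by the tool move_arm, never from a script. Its argument "increments" is text: rows parted by semicolons, each of 4 numbers parted by spaces: the shift along the tool's x, y, z scaled (see below), then the turn about the tool's z scaled (see below). In form: dx dy dz turn; .... A call has 1 to 12 rows; each row shifts and turns the commanded pose from where the row before left it, along the tool's axes as they then stand; what a row does not reach is not made up. The controller multiplies each number of a shift by 0.06 m and each number of a turn by 10 degrees. A row lasts 1/8 s, in which the tool goes at most 62.5 mm and 10.7 degrees, less where a joint would pass 70% of its speed; a pose out of reach is approached as far as the arm can. A call with a number of a shift or a turn outside -1 to 1 is refused whole. A call with a gripper value outside its range is refused whole. "claw" is the opening in per cent of the stroke, from 0 (shut) to 100 (fully open), set as the call begins (left out, the last holds). The fingers move at their own pace and stop on an object; the grip force is fixed at half the most. Time passes only in rows, so rows that do not move let the fingers close. It gives the time, the measured TCP pose, the force and the opening at its end, in the units of the state.
- arm.read_state(): the state, without advancing time (a new reading comes with each control period).
- snapshot(name): name is "side" or "top" or "wrist"; returns a dict with "pixels" (384x512x3 uint8, red, green, blue), "depth" (384x512 float32, m along the optical axis (not along the pixel's ray), 0 where there is no reading), "fov_y" (degrees; the focal length in pixels is half the picture's height over the tangent of half this angle, whatever the lens; pixels are square), "cx", "cy" (the principal point, pixels), "rvec" (rotation vector, rad) and "tvec" (3), from world to camera coordinates, as OpenCV has them. Camera axes: x right, y down, z forward; pixel columns grow to the right and rows downward; lengths in m; the calibration is good to about 2 mm. A picture is of the moment at which its call begins.
- arm.hand_in(): hands the job in, once; it reports no verdict.
Trained networks look in a picture, given as the dict that the camera call returned (one of the last four; its "shot" number tells which), for a name from the list of things; names that differ only in an ending like _2 or _b are one class to them, and where a whole thing is asked for, a point or a joint stands for the part that bears it (a point fixed in the world has none). Each returns a list of dicts, best first, with "conf" (0 to 1); they miss things now and then, are a little off and sometimes report something else, mostly with a low value. They report only what shows in the picture. A call takes as long as a camera call. They do not tell look-alikes from the thing itself.
- find_in(target, picture): "point" ([column, row] in pixels, amid what is visible of it).
The state is a dict: "t": time; "joints": joint angles; "dq": joint speeds; "joint_efforts": joint torques, N m; "tcp_pos": TCP position; "orientation": TCP orientation; "ft_force": force on the tool from outside, world axes, zero at the start; "ft_torque": the same for the moment, N m; "gripper_width": finger opening in m.
Only numpy, scipy, OpenCV 4.12 (cv2) and the standard library are available. Lean on these libraries where they do the work, as an engineer would, in place of code of your own. Each camera call takes 0.05 s, during which the arm holds its last target.

TASK

The centrifuge rotor lies upside down for service, and the two spring pins that lock its steel hub bush still stand proud. Pick up the mallet by its handle, knock both pins down with sharp blows (strike them, do not lean on them) until they are flush with the hub face, then stand the mallet back on its rubber pad the way it stood and let go. Touch the rotor and its pins with the mallet only, never with the gripper, and leave the loose things on the counter where they are.

Things in the scene. Friction and masses are not known exactly. Their poses are not given: they have to be found in the camera images.
- rotor: Centrifuge rotor, aluminium, upside down on a black rubber ring; fixed. 150 mm across at the bottom, tapering up to a hub 80 mm across whose flat face is 100 mm above the counter. Rounded steel tube-shield ends on the cone reach no higher than 75 mm. A steel bush, 48 mm across, sits in the hub face with a pin at each side. Origin: on its axis at counter level, z up; pins at x = +24 mm (pin_a) and -24 mm (pin_b).
- pin_a (a joint): How far spring pin pin_a is driven down, in m: 0 = top 14 mm above the hub face, 0.014 = flush, 0.015 = stop. It slides straight down and is held by friction: it moves at about 7 N (1 N more for every 0.1 m/s) and stays where it is left. Starts between 0 and 0.005.
- pin_b (a joint): The same for the other pin, pin_b, which is alike.
- pin_a_top (a point): Centre of the flat top of pin_a, a dark steel pin 8 mm in diameter; it goes down with the pin. Starts 9 to 14 mm above the hub face.
- pin_b_top (a point): Centre of the flat top of pin_b, alike.
- mallet: Loose 380 g mallet standing on one face of its head on the pad. Head: upright cylinder 42 mm in diameter, 76 mm tall, steel with a white plastic face at each end (flat part 33 mm across). A wooden handle sticks out level towards -x, to 135 mm from the head's axis. Origin: centre of the lower face; z up along the head's axis. Centre of mass about 6 mm from that axis towards the handle.
- mallet_grip (a point): A good place to grip the mallet: on the handle's axis, 55 mm from the head's axis and 38 mm above the lower face. The handle is flat-sided, 20 mm wide (mallet's y) and 24 mm high. Blows may turn it in the fingers by some degrees, head up, more so if gripped farther out; it then bears on the edge of the face nearer the handle.
- pad: Black rubber pad for the mallet, 170 mm (x) by 120 mm (y), 5 mm thick, fixed to the counter on one side of the rotor, left or right. Origin: centre of its underside, z up, at counter level.
- tray: Open grey parts tray, 160 mm (x) by 110 mm (y), 24 mm high, with spare tube shields and pins in it; fixed, on the other side of the rotor. Origin: centre of its underside.
- spanner: Bystander: steel open-ended spanner, 150 mm long, lying on the counter between the robot and the rotor. Loose.
- strips_1: Bystander: white test-strip bottle with a black cap, 47 mm in diameter, 115 mm tall, standing beyond the rotor on the left. Loose. Origin: centre of its underside.
- strips_2: Bystander: a like bottle beyond the rotor on the right. Loose.
- marker: Bystander: square-bodied marker pen, about 127 mm long, 15 mm thick, lying beyond the rotor. Loose.
There are look-alikes about, which are no part of the job. There is more than one size of the pad; the job needs the middle-sized. Several things look just like the rotor: the one meant starts farthest to the robot's right.

How it is judged:
On the way, in this order (a step that is already met when the one before it is completed fails the run):
1. the mallet is lifted off its pad in the gripper (z of mallet in the frame of pad above 0.04 m and contact force between the fingers and mallet above 1 N), for 0.2 s.
2. a blow of the mallet sends one pin down (faster than 50 mm/s) (contact force between mallet and rotor above 1 N and velocity of joint any of pin_a, pin_b above 0.05 m/s).
3. one pin having been driven more than 8 mm down from its highest position, a blow sends the other down (faster than 50 mm/s) (contact force between mallet and rotor above 1 N and ((value of joint pin_a above 0.008 m and velocity of joint pin_b above 0.05 m/s) or (value of joint pin_b above 0.008 m and velocity of joint pin_a above 0.05 m/s))).
At the end, for the whole second after the job is handed in: Both pins are within 1.5 mm of flush with the hub face; the mallet stands upright (within 7 degrees) and at rest on the face of its head it started on, the middle of that face over the pad, released (value of joint each of pin_a, pin_b above 0.0125 m and x of mallet in the frame of pad between -0.078 and 0.078 m and y of mallet in the frame of pad between -0.055 and 0.055 m and height (world z) of mallet between 0.002 and 0.009 m and angle between mallet's own z axis and vertical below 0.12 rad and linear speed of mallet below 0.02 m/s and contact force between the fingers and mallet below 0.1 N); the robot touches nothing.
It fails at once if the gripper or arm touches the rotor or its pins (over 2 N) (contact force between any of the fingers, the arm and rotor above 2 N).
It fails at once if a loose bystander is moved more than 30 mm, or a standing one tipped over (distance of any of spanner, strips_1, strips_2, marker from where it was at the start of the episode above 0.03 m or angle between any of strips_1, strips_2's own z axis and vertical above 0.5 rad).
It also fails if it takes over 51 s, if anything falls off the work surface, if the arm or the gripper's body presses on something with over 40 N, if the wrist force passes 120 N, or if a joint passes its speed limit or range.

## Working session

There is one attempt and no reset: what is moved stays moved. The work goes in short steps, Python scripts to look and compute and a tool call to move; the robot and the scene stay as the last step left them, time stands still between calls to the robot, and variables do not carry over. Pictures are saved under pics/ and viewed, and the job is handed in when it is done.

Besides the shell and the picture viewer there is one more tool, called after "Call:" as name(argument=value, ...) on one line, values as JSON. move_arm: Moves the arm, as the interface text tells. Shifts and turns lie within -1 to 1; 1 stands for 0.06 m of shift or 10 degrees of turn. Its arguments: {"type":"object","properties":{"increments":{"type":"string"},"claw":{"type":"number"}},"required":["increments"]}

```bash
mkdir -p pics; cat > h.py <<'E'
import numpy as np, cv2
from workcell import arm, snapshot, find_in
def save(p,name,crop=None,scale=1):
    im=p["pixels"][:,:,::-1].copy()
    if crop: a,b,c,d=crop; im=im[b:d,a:c]
    if scale!=1: im=cv2.resize(im,None,fx=scale,fy=scale,interpolation=cv2.INTER_CUBIC)
    cv2.imwrite("pics/"+name,im)
def f(p): return p["pixels"].shape[0]/2/np.tan(np.radians(p["fov_y"])/2)
def RT(p): return cv2.Rodrigues(np.array(p["rvec"],float))[0],np.array(p["tvec"],float).ravel()
def world(p,u,v,z=None,d=None):
    R,t=RT(p); F=f(p); ray=np.array([(u-p["cx"])/F,(v-p["cy"])/F,1.])
    C=-R.T@t; w=R.T@ray
    if z is not None: return C+w*(z-C[2])/w[2]
    if d is None: d=p["depth"][int(round(v)),int(round(u))]
    return C+w*d
def proj(p,X):
    R,t=RT(p); c=R@np.array(X,float)+t; return f(p)*c[:2]/c[2]+[p["cx"],p["cy"]]
def cloud(p):
    R,t=RT(p); F=f(p); d=p["depth"]; v,u=np.mgrid[:d.shape[0],:d.shape[1]]
    c=np.stack([(u-p["cx"])/F*d,(v-p["cy"])/F*d,d],-1)
    W=(c-t)@R; W[d==0]=np.nan; return W
E
python3 - <<'E'
from h import *
np.set_printoptions(precision=4,suppress=True)
s=arm.read_state(); print(s)
for n in("top","side","wrist"):
    p=snapshot(n); save(p,n+"0.png"); R,t=RT(p); print(n,p["fov_y"],p["cx"],p["cy"],-R.T@t,R.tolist())
    for k in("rotor","pin_a_top","mallet","mallet_grip","pad","tray","spanner","strips_1","marker"):
        print(k,[(np.round(r["point"]),round(r["conf"],2),np.round(world(p,*r["point"]),3)) for r in find_in(k,p)])
E
```

```text
{'t': 0.0, 'joints': array([-1.3687,  0.3118,  0.014 ,  1.5131, -0.0044,  1.3192, -0.0272]), 'dq': array([-0.0003, -0.0002, -0.0002, -0.0012, -0.0003,  0.0012,  0.0012]), 'joint_efforts': array([ -0.0005, -37.9916,   0.1458, -23.0595,   0.0123,   0.0135,
         0.    ]), 'tcp_pos': array([0.1326, 0.5329, 0.2007]), 'orientation': array([-0.3819, -3.1181,  0.0038]), 'ft_force': array([-0.4493, -0.8564,  0.3553]), 'ft_torque': array([0.0267, 0.0068, 0.0358]), 'gripper_width': 0.08545851218635121}
top 56.10981641696733 253.73767795787538 193.69344796257528 [ 0.4366 -0.1232  1.0023] [[0.0043120278579502624, -0.9999903234137133, -0.000871489925138795], [-0.9992171411842732, -0.004274417975758449, -0.03932981203231144], [0.03932570634178995, 0.0010403989166993567, -0.9992259035827752]]
rotor [(array([139., 258.]), 0.9, array([0.311, 0.164, 0.099])), (array([231., 153.]), 0.59, array([ 0.574, -0.064,  0.1  ]))]
pin_a_top [(array([257., 103.]), 0.25, array([ 0.698, -0.129,  0.112]))]
mallet [(array([321., 178.]), 0.76, array([ 0.517, -0.3  ,  0.055]))]
mallet_grip [(array([211., 105.]), 0.1
[... 1631 characters left out ...]
anner [(array([215., 220.]), 0.51, array([ 0.381, -0.021,  0.006]))]
strips_1 [(array([272., 141.]), 0.97, array([0.723, 0.161, 0.079])), (array([322., 186.]), 0.56, array([ 0.695, -0.148,  0.08 ]))]
marker [(array([305., 179.]), 0.54, array([ 0.753,  0.   , -0.003]))]
wrist 64.27426759915005 258.62266174797537 192.82193354191412 [0.0574 0.5528 0.3739] [[0.24123497129389793, 0.9704663953617921, 0.0008149222799756772], [0.9249184300818013, -0.2301669008760967, 0.30257081061482], [0.29382237205469663, -0.07223692417720369, -0.9531265605708238]]
rotor [(array([ 41., 304.]), 0.55, array([0.238, 0.219, 0.04 ]))]
pin_a_top []
mallet []
mallet_grip []
pad []
tray []
spanner []
strips_1 []
marker []
```

View pics/top0.png

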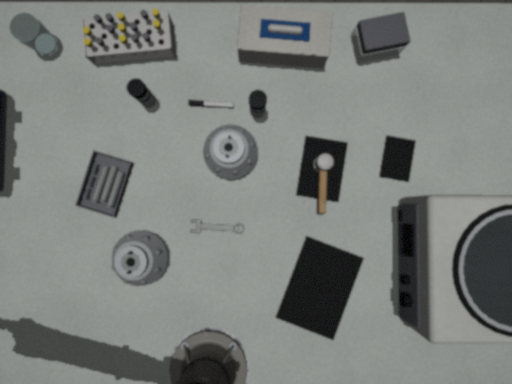

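View pics/side0.png

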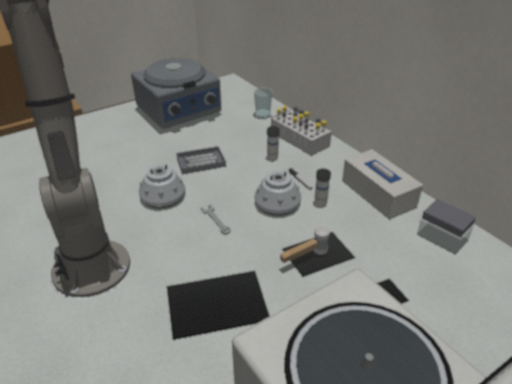

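The top image shows two rotors, at (231,153) with y≈-0.06 and at (139,258) with y≈+0.16. The one farthest to the right is (231,153). The pads are at (322,168), (398,159) and (320,288). The middle-sized one is (322,168), with the mallet standing on it. I'll confirm with enlarged crops and measure.

```bash
python3 - <<'E'
from h import *
np.set_printoptions(precision=4,suppress=True)
p=snapshot("top"); save(p,"crop_rotor.png",(190,110,275,195),7); save(p,"crop_mallet.png",(285,125,365,225),6)
g=p["pixels"].astype(int).sum(2); W=cloud(p)
dark=((g<150)&(W[...,2]<0.03)).astype(np.uint8)
n,l,st,c=cv2.connectedComponentsWithStats(dark)
for i in range(1,n):
    if st[i,4]>250:
        pts=np.argwhere(l==i)[:,::-1]
        xy=np.array([world(p,u,v,z=0.005)[:2] for u,v in pts],np.float32)
        print("dark",c[i],st[i,4],cv2.minAreaRect(xy))
def roi(x0,x1,y0,y1,z0,z1): 
    return (W[...,0]>x0)&(W[...,0]<x1)&(W[...,1]>y0)&(W[...,1]<y1)&(W[...,2]>z0)&(W[...,2]<z1)
m=roi(.45,.7,-.15,.02,.09,.12)
print("hub",np.nanmedian(W[m],0),cv2.minEnclosingCircle(W[m][:,:2].astype(np.float32)),m.sum())
m2=roi(.45,.7,-.15,.02,.104,.13); print("above",W[m2])
m=roi(.35,.62,-.4,-.25,.07,.095); print("head",W[m].mean(0),m.sum(),cv2.minEnclosingCircle(W[m][:,:2].astype(np.float32)))
m=roi(.35,.62,-.4,-.25,.03,.068); xy=W[m]; print("handle",xy.mean(0),m.sum(),cv2.minAreaRect(xy[:,:2].astype(np.float32)),cv2.fitLine(xy[:,:2].astype(np.float32),cv2.DIST_HUBER,0,.01,.01).ravel(),np.median(xy[:,2]))
E
```

```text
dark [  3.0513 141.7778] 351 ((0.6206695437431335, 0.5774978995323181), (0.2750450372695923, 0.012164594605565071), 0.1038784310221672)
dark [321.1311 167.5958] 1769 ((0.5458511710166931, -0.3100122809410095), (0.11237306892871857, 0.1642303168773651), 80.71959686279297)
dark [397.1383 158.3449] 1099 ((0.5760087966918945, -0.5200976729393005), (0.07700729370117188, 0.11270551383495331), 79.8762435913086)
dark [319.2513 287.6013] 5046 ((0.21971794962882996, -0.3031350374221802), (0.16302849352359772, 0.2326057106256485), 68.98760223388672)
hub [ 0.5947 -0.0617  0.0992] ((0.6301223039627075, -0.08957734704017639), 0.09126443415880203) 879
above [[ 0.6997 -0.112   0.1159]
 [ 0.6995 -0.117   0.1168]
 [ 0.6994 -0.1219  0.1172]
 [ 0.7    -0.1443  0.1155]
 [ 0.6988 -0.1094  0.1104]
 [ 0.6985 -0.1119  0.1115]
 [ 0.6978 -0.1145  0.1141]
 [ 0.6976 -0.117   0.1148]
 [ 0.6976 -0.1195  0.1147]
 [ 0.698  -0.1219  0.1133]
 [ 0.6974 -0.1244  0.1153]
 [ 0.6981 -0.1269  0.1131]
 [ 0.6987 -0.1294  0.1112]
 [ 0.6978 -0.1319  0.1143]
 [ 0.6976 -0.1344  0.1151]
 [ 0.6979 -0.1369  0.114 ]
 [ 0.698  -0.1394
[... 1823 characters left out ...]
.6125 -0.0576  0.1126]
 [ 0.6126 -0.0601  0.1122]
 [ 0.6129 -0.0625  0.1109]
 [ 0.611  -0.0598  0.1077]
 [ 0.6065 -0.0546  0.1043]
 [ 0.5705 -0.0527  0.1089]
 [ 0.5703 -0.0553  0.1107]
 [ 0.5677 -0.0504  0.1112]
 [ 0.5673 -0.0531  0.114 ]
 [ 0.5676 -0.0554  0.1116]
 [ 0.565  -0.0505  0.1123]
 [ 0.5649 -0.0531  0.1134]
 [ 0.5657 -0.0551  0.1075]
 [ 0.5629 -0.0528  0.1098]
 [ 0.5636 -0.0549  0.1048]]
head [ 0.5579 -0.304   0.0789] 210 ((0.558695375919342, -0.30471426248550415), 0.021319663152098656)
handle [ 0.4861 -0.3005  0.0519] 402 ((0.4962274134159088, -0.30146872997283936), (0.14497627317905426, 0.02738340012729168), 3.185793399810791) [ 1.      0.0097  0.4861 -0.3005] 0.0532254655591911
```

```bash
python3 - <<'E'
from h import *
p=snapshot("side"); save(p,"side_rotor.png",(235,155,345,225),7);save(p,"side_mallet.png",(265,215,365,285),7)
E
```

```text
(no output)
```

View pics/crop_rotor.png

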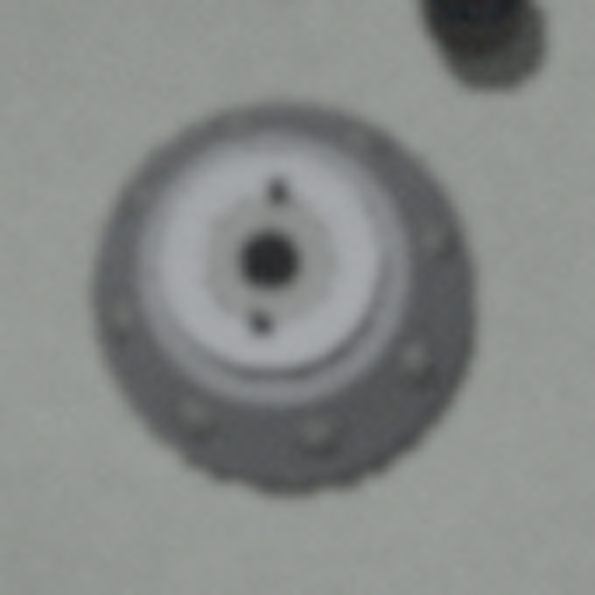

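View pics/crop_mallet.png

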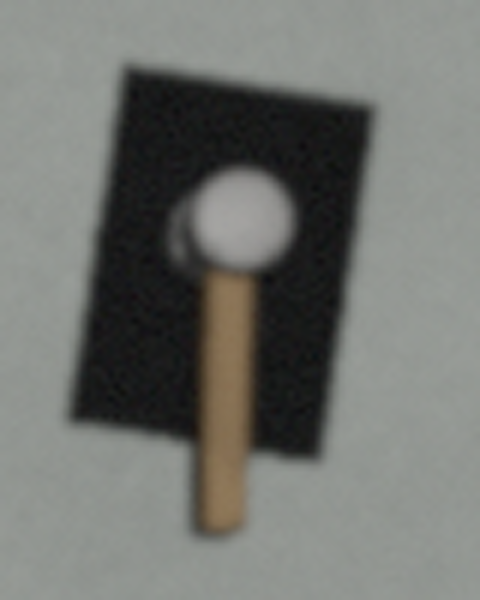

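View pics/side_rotor.png

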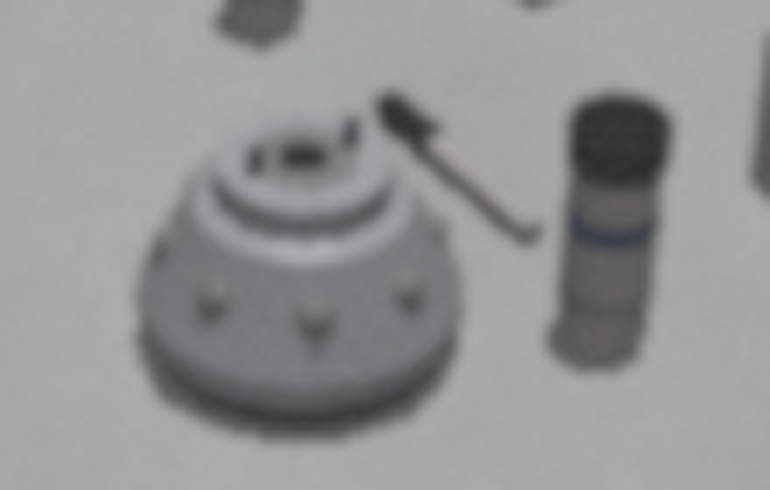

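View pics/side_mallet.png

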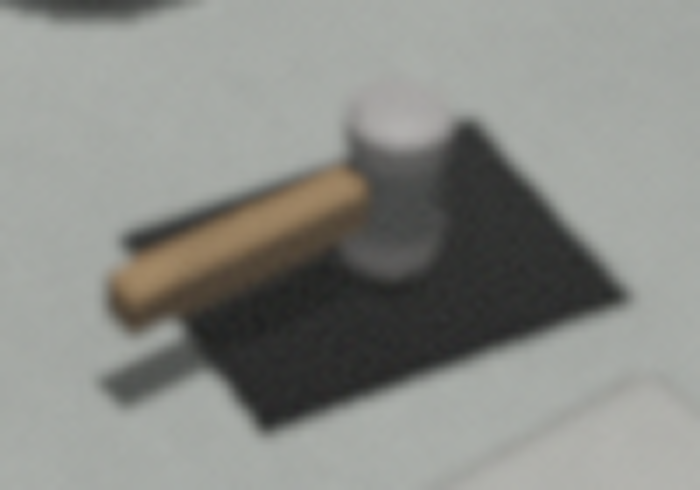

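```bash
python3 - <<'E'
from h import *
np.set_printoptions(precision=4,suppress=True)
for n in("top","side"):
    p=snapshot(n);W=cloud(p)
    im=p["pixels"].astype(int); wood=(im[...,0]-im[...,2]>35)
    m=wood&(W[...,0]>.38)&(W[...,0]<.56)&(W[...,1]>-.4)&(W[...,1]<-.25)&(W[...,2]>.044 if n=="top" else W[...,2]>.0)
    q=W[m]; print(n,len(q),q.min(0),q.max(0))
    for a in np.arange(.42,.54,.02):
        k=q[(q[:,0]>a)&(q[:,0]<a+.02)]; 
        if len(k): print(round(a,2),k.mean(0),np.percentile(k[:,1],[3,97]),np.percentile(k[:,2],[5,95]))
p=snapshot("top")
im=p["pixels"].astype(float).sum(2)
for nm,(u,v) in {"A":(229.7,137),"B":(227.3,156)}.items():
    w=np.clip(430-im[v-4 if 0 else int(v)-4:int(v)+5,int(u)-4:int(u)+5],0,None)
    vv,uu=np.mgrid[int(v)-4:int(v)+5,int(u)-4:int(u)+5]; c=((w*uu).sum()/w.sum(),(w*vv).sum()/w.sum()); print(nm,c,world(p,*c,z=.110))
ps=snapshot("side")
for X in((.614,-.059,.112),(.567,-.053,.112),(.558,-.304,.081)): print(proj(ps,X),proj(p,X))
E
```

```text
top 283 [ 0.4265 -0.3137  0.0491] [ 0.5351 -0.2934  0.059 ]
0.42 [ 0.4336 -0.3006  0.0535] [-0.3074 -0.2938] [0.0513 0.0559]
0.44 [ 0.4505 -0.3011  0.0536] [-0.3096 -0.2941] [0.0511 0.0568]
0.46 [ 0.47   -0.3019  0.0543] [-0.3101 -0.2935] [0.0508 0.0575]
0.48 [ 0.4899 -0.3023  0.0537] [-0.3103 -0.2941] [0.0505 0.0572]
0.5 [ 0.5092 -0.3041  0.0537] [-0.3131 -0.2945] [0.051 0.057]
0.52 [ 0.528  -0.3044  0.0534] [-0.3132 -0.2967] [0.0514 0.0559]
side 224 [ 0.424  -0.3162  0.0022] [ 0.5544 -0.2502  0.0593]
0.42 [ 0.4319 -0.3037  0.0542] [-0.3113 -0.2934] [0.0517 0.0567]
0.44 [ 0.4507 -0.3027  0.0546] [-0.3106 -0.2938] [0.0523 0.0574]
0.46 [ 0.47   -0.3005  0.0518] [-0.3124 -0.2562] [0.0395 0.0573]
0.48 [ 0.4893 -0.2986  0.0493] [-0.3125 -0.252 ] [0.0064 0.0571]
0.5 [ 0.5098 -0.2985  0.0486] [-0.3127 -0.2516] [0.0039 0.0571]
0.52 [ 0.5292 -0.2975  0.0473] [-0.3127 -0.2536] [0.0059 0.0573]
0.54 [ 0.5498 -0.2535  0.0044] [-0.2544 -0.2525] [0.0033 0.0055]
A (np.float64(229.23972602739727), np.float64(137.8595890410959)) [ 0.6109 -0.0606  0.11  ]
B (np.float64(226.93805309734512), np.float64(154.96106194690265)) [ 0.568  -0.0551  0.11  ]
[284.5871 172.4971] [228.5673 136.4509]
[271.118  176.5409] [226.0183 155.2306]
[321.5445 230.1677] [324.6613 160.8872]
```

The crops confirm it. The right-hand rotor has two dark pins, at about (0.614,-0.059) and (0.567,-0.054), and the mallet stands on the middle-sized 170×120 pad with its handle pointing towards the robot. I'll move toward the mallet now.

Call:
move_arm(increments="-0.8 -0.3 0 -0.58; -0.8 -0.4 0 -0.58; -0.8 -0.6 0 0; -0.7 -0.7 0 0; -0.6 -0.8 0 0; -0.5 -0.85 0 0; -0.4 -0.9 0 0; -0.3 -0.9 0 0; -0.3 -0.9 0 0; -0.2 -0.9 0 0; 0 -0.9 0 0; 0 -0.9 0 0", claw=70)

```text
t: 3.3
tcp_pos: [0.4262, -0.0376, 0.2021]
orientation: [0.065, 3.14, 0.0]
ft_force: [0.8, -0.0, 0.0]
gripper_width: 0.0596
```

Call:
move_arm(increments="-0.29 -0.87 0 0; -0.29 -0.87 0 0; -0.29 -0.87 0 0; -0.29 -0.87 0.4 0; -0.29 -0.87 0.6 0; 0 0 0.4 0; 0 0 0 0")

```text
t: 4.18
tcp_pos: [0.5, -0.2967, 0.1172]
orientation: [-0.066, -3.136, -0.004]
ft_force: [0.6, 0.2, -0.6]
gripper_width: 0.0596
```

```bash
python3 - <<'E'
from h import *
np.set_printoptions(precision=4,suppress=True)
s=arm.read_state(); print(s["tcp_pos"],s["orientation"])
p=snapshot("wrist"); save(p,"w1.png")
for X in((.5583,-.3045,.081),(.503,-.303,.054),(.425,-.2998,.054)): print(proj(p,X))
E
```

```text
[ 0.5    -0.2967  0.1172] [-0.0661 -3.1359 -0.0041]
[251.0635 278.3932]
[250.2314 200.4269]
[249.248  100.1916]
```

View pics/w1.png

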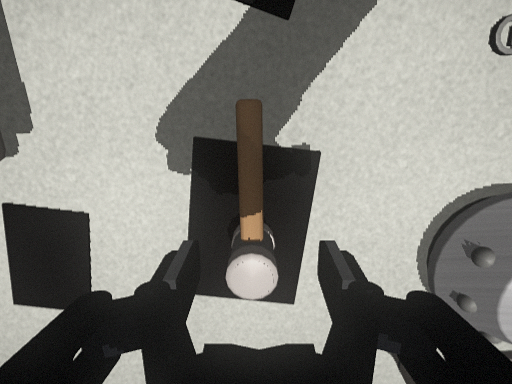

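The wrist image shows the handle at column 250 and the head at (251,276), which matches my projections. Next I'll correct by a few mm, descend and close.

Call:
move_arm(increments="-0.05 -0.1 0.3 0; 0 0 0.5 0; 0 0 0.5 0; 0 0 0.25 0; 0 0 0 0")

```text
t: 4.85
tcp_pos: [0.5041, -0.303, 0.0259]
orientation: [-0.064, -3.14, -0.001]
ft_force: [0.4, -1.2, 0.1]
gripper_width: 0.0596
```

Call:
move_arm(increments="0 0 0 0; 0 0 0 0; 0 0 0 0; 0 0 0 0; 0 0 0 0", claw=0)

```text
t: 5.48
tcp_pos: [0.5044, -0.3037, 0.0267]
orientation: [0.065, 3.141, 0.0]
ft_force: [-0.5, -0.1, -0.8]
gripper_width: -0.0
```

```bash
python3 - <<'E'
from h import *
s=arm.read_state(); print(s["gripper_width"],s["tcp_pos"])
p=snapshot("wrist"); save(p,"w2.png"); p=snapshot("side"); save(p,"s2.png",(250,180,380,290),6)
E
```

```text
-4.509261921404005e-05 [ 0.50440984 -0.30371826  0.02667343]
```

View pics/w2.png

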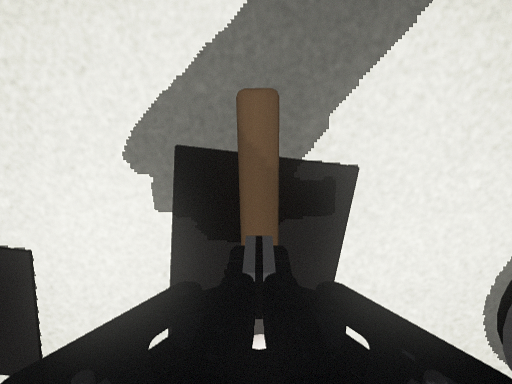

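View pics/s2.png

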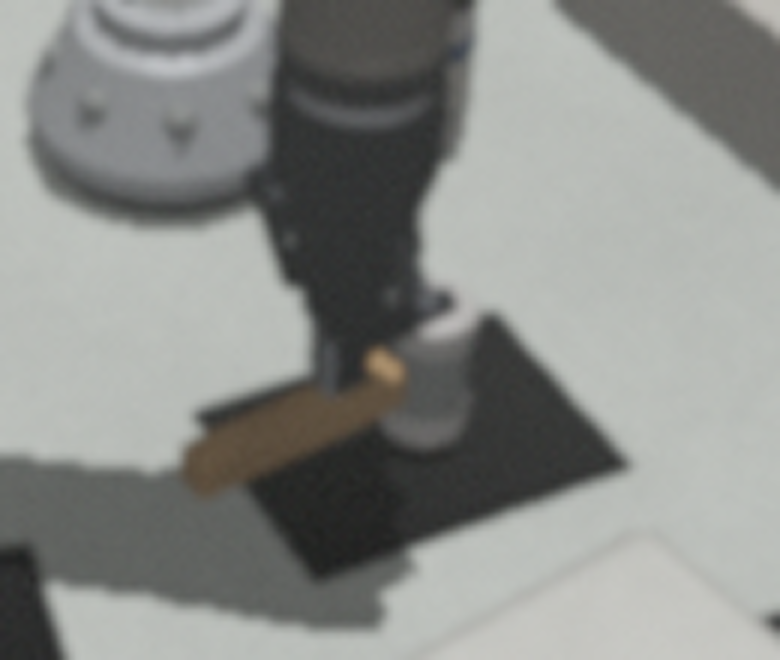

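```bash
python3 - <<'E'
from h import *
np.set_printoptions(precision=3,suppress=True)
p=snapshot("side"); W=cloud(p)
print(proj(p,(.5044,-.3037,.0267)),proj(p,(.5044,-.3037,.055)))
# crop tip approx (335,385)/6+(250,180)
for v in range(232,250,2):
    print(v,[W[v,u].round(3).tolist() for u in(304,306,308,310)])
p=snapshot("wrist"); W=cloud(p); print(RT(p)[0],proj(p,(.5044,-.3037,.0267)),proj(p,(.5044,-.3037,.055)))
print(-RT(p)[0].T@RT(p)[1])
for v in range(236,330,8): print(v,[W[v,u].round(3).tolist() for u in(250,270)])
print(W[120,258],W[200,258],W[240,258])
E
```

```text
[305.108 252.159] [305.695 244.661]
232 [[0.492, -0.307, 0.109], [0.49, -0.317, 0.118], [0.497, -0.317, 0.115], [0.506, -0.315, 0.109]]
234 [[0.491, -0.309, 0.105], [0.493, -0.314, 0.107], [0.496, -0.319, 0.109], [0.497, -0.325, 0.114]]
236 [[0.494, -0.305, 0.093], [0.494, -0.314, 0.1], [0.49, -0.326, 0.111], [0.49, -0.334, 0.117]]
238 [[0.494, -0.307, 0.087], [0.498, -0.31, 0.088], [0.5, -0.316, 0.091], [0.492, -0.333, 0.108]]
240 [[0.491, -0.31, 0.084], [0.497, -0.311, 0.082], [0.499, -0.318, 0.086], [0.507, -0.317, 0.081]]
242 [[0.494, -0.308, 0.074], [0.494, -0.315, 0.079], [0.5, -0.317, 0.078], [0.511, -0.313, 0.068]]
244 [[0.494, -0.308, 0.066], [0.499, -0.311, 0.066], [0.5, -0.317, 0.07], [0.508, -0.316, 0.065]]
246 [[0.494, -0.309, 0.059], [0.502, -0.308, 0.055], [0.508, -0.309, 0.052], [0.515, -0.31, 0.049]]
248 [[0.494, -0.309, 0.052], [0.498, -0.313, 0.053], [0.503, -0.316, 0.053], [0.513, -0.313, 0.045]]
[[ 0.041  0.999  0.   ]
 [ 0.952 -0.039  0.303]
 [ 0.302 -0.012 -0.953]] [257.767 228.682] [257.645 251.034]
[ 0.427 -0.3    0.199]
236 [[0.493, -0.307, 0.061], [0.493, -0.297, 0.061]]
244 [[0.492, -0.307, 0.071], [0.492, -0.297, 0.071]]
252 [[0.493, -0.307, 0.077], [0.493, -0.298, 0.077]]
260 [[0.493, -0.306, 0.084], [0.493, -0.298, 0.084]]
268 [[0.493, -0.306, 0.09], [0.493, -0.298, 0.09]]
276 [[0.492, -0.306, 0.098], [0.492, -0.298, 0.098]]
284 [[0.491, -0.306, 0.104], [0.492, -0.299, 0.103]]
292 [[0.492, -0.306, 0.108], [0.492, -0.299, 0.108]]
300 [[0.492, -0.306, 0.112], [0.492, -0.299, 0.112]]
308 [[0.496, -0.306, 0.111], [0.491, -0.299, 0.117]]
316 [[0.504, -0.306, 0.106], [0.493, -0.299, 0.119]]
324 [[0.508, -0.307, 0.105], [0.496, -0.299, 0.119]]
[ 0.437 -0.301  0.055] [ 0.476 -0.302  0.055] [ 0.493 -0.303  0.066]
```

Call:
move_arm(increments="0 0 0 0; 0 0 0 0; 0 0 0 0; 0 0 0 0", claw=70)

```text
t: 6.18
tcp_pos: [0.5044, -0.3037, 0.0266]
orientation: [0.065, 3.141, 0.0]
ft_force: [-0.1, 0.5, -0.9]
gripper_width: 0.0597
```

```bash
python3 - <<'E'
from h import *
np.set_printoptions(precision=3,suppress=True)
p=snapshot("wrist"); save(p,"w3.png"); W=cloud(p); p2=snapshot("side"); save(p2,"s3.png",(250,180,380,290),6)
s=arm.read_state(); print(s["tcp_pos"],s["gripper_width"])
m=(abs(W[...,0]-.5)<.03)&(abs(W[...,1]+.303)<.06)&(W[...,2]>.012)&(W[...,2]<.15)
for z in np.arange(.012,.12,.006):
    k=W[m&(abs(W[...,2]-z)<.003)]
    if len(k): print(z.round(3),len(k),np.percentile(k[:,1],[0,5,50,95,100]),k[:,0].mean())
E
```

```text
[ 0.504 -0.304  0.027] 0.05939444835782979
0.048 28 [-0.314 -0.313 -0.292 -0.292 -0.292] 0.4889445599330324
0.054 3875 [-0.314 -0.312 -0.303 -0.294 -0.292] 0.49825276837430643
0.06 52 [-0.334 -0.334 -0.333 -0.273 -0.273] 0.5040742742361798
0.066 342 [-0.345 -0.338 -0.303 -0.267 -0.262] 0.49961738754136553
0.072 528 [-0.346 -0.344 -0.274 -0.262 -0.259] 0.49881939440296486
0.078 616 [-0.347 -0.344 -0.333 -0.261 -0.259] 0.4984800719458896
0.084 732 [-0.347 -0.344 -0.303 -0.262 -0.26 ] 0.498611377134789
0.09 790 [-0.347 -0.344 -0.274 -0.262 -0.259] 0.49856964851971475
0.096 937 [-0.346 -0.337 -0.332 -0.268 -0.26 ] 0.4983242682382252
0.102 595 [-0.357 -0.35  -0.273 -0.256 -0.25 ] 0.49493510452560624
0.108 1680 [-0.363 -0.356 -0.274 -0.249 -0.243] 0.4930677401785788
0.114 5036 [-0.363 -0.357 -0.331 -0.249 -0.243] 0.49865109579760813
```

View pics/w3.png

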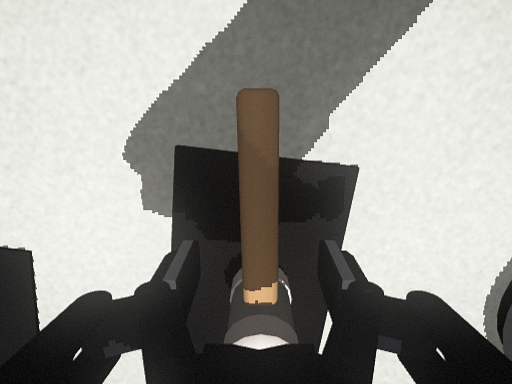

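View pics/s3.png

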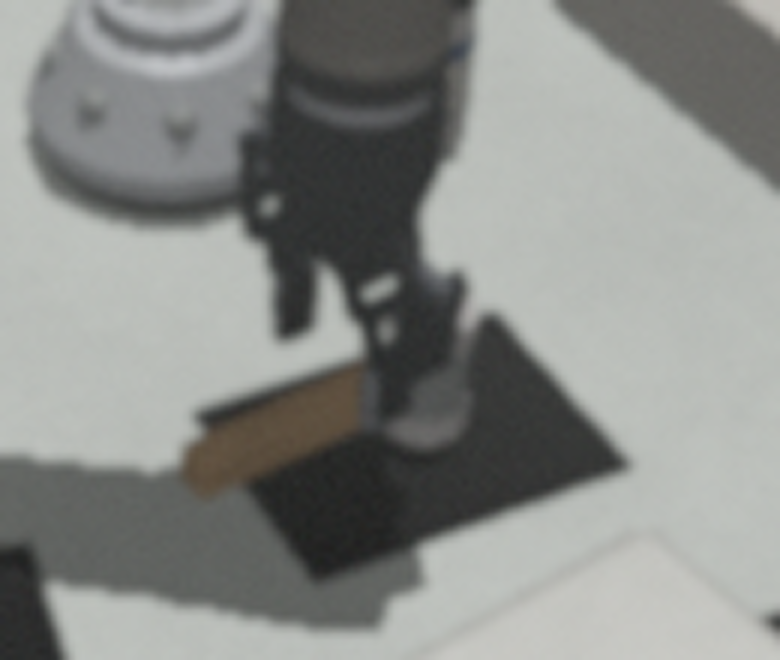

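The open fingertips measure z≈0.057, about 28 mm above what the reported TCP implies. So the fingers closed just above the handle, and nothing moved. I'll go lower in steps and trust the images.

Call:
move_arm(increments="0 0 0.2 0; 0 0 0.15 0; 0 0 0 0; 0 0 0 0")

```text
t: 6.78
tcp_pos: [0.5043, -0.3038, 0.0054]
orientation: [-0.065, -3.141, 0.0]
ft_force: [0.5, -0.3, -0.6]
gripper_width: 0.0597
```

```bash
cat > tips.py <<'E'
from h import *
np.set_printoptions(precision=3,suppress=True)
p=snapshot("wrist"); save(p,"wt.png"); W=cloud(p); p2=snapshot("side"); save(p2,"st.png",(250,180,380,290),6)
s=arm.read_state(); print(s["tcp_pos"],s["gripper_width"],s["ft_force"],s["joints"])
x,y=s["tcp_pos"][:2]
m=(abs(W[...,0]-x)<.03)&(abs(W[...,1]-y)>.014)&(abs(W[...,1]-y)<.06)&(W[...,2]>.012)
print(np.sort(W[m][:,2])[:60:6])
E
python3 tips.py
```

```text
[ 0.505 -0.304  0.006] 0.059727153152158395 [ 0.288  0.149 -1.13 ] [ 0.102  0.627  0.598  1.663 -0.409  0.978  2.373]
[0.039 0.04  0.04  0.041 0.041 0.041 0.041 0.041 0.042 0.042]
```

View pics/st.png

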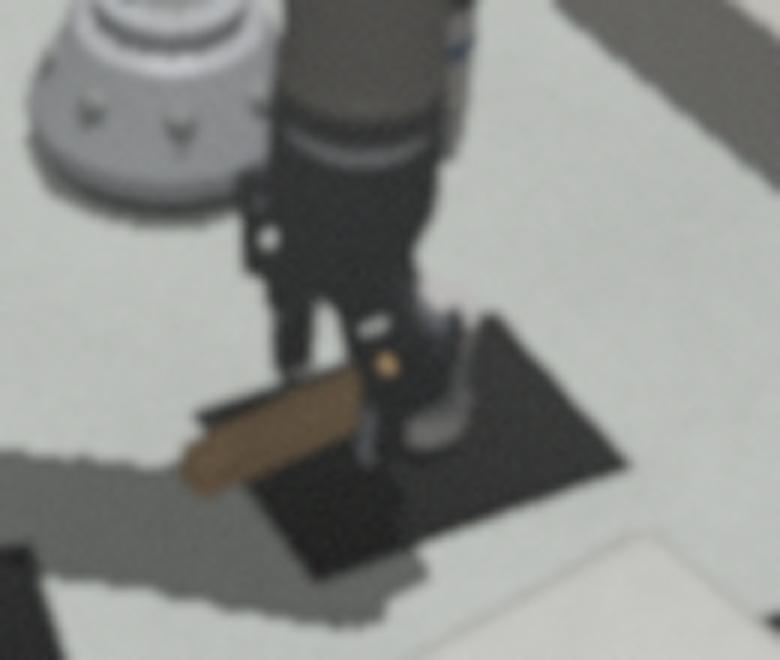

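```bash
python3 - <<'E'
from h import *
np.set_printoptions(precision=3,suppress=True)
p=snapshot("wrist"); W=cloud(p)
for v in range(260,384,8): print(v,[W[v,u].round(3).tolist() for u in(225,258,290)])
E
```

```text
260 [[0.526, -0.326, 0.005], [0.498, -0.303, 0.055], [0.527, -0.284, 0.006]]
268 [[0.532, -0.326, 0.004], [0.502, -0.304, 0.055], [0.534, -0.284, 0.005]]
276 [[0.538, -0.327, 0.004], [0.507, -0.304, 0.055], [0.539, -0.285, 0.005]]
284 [[0.544, -0.327, 0.005], [0.511, -0.304, 0.055], [0.545, -0.285, 0.005]]
292 [[0.55, -0.328, 0.005], [0.515, -0.304, 0.055], [0.551, -0.285, 0.006]]
300 [[0.556, -0.328, 0.005], [0.519, -0.304, 0.055], [0.549, -0.286, 0.017]]
308 [[0.563, -0.329, 0.005], [0.524, -0.305, 0.055], [0.549, -0.286, 0.024]]
316 [[0.569, -0.329, 0.005], [0.529, -0.305, 0.055], [0.549, -0.287, 0.031]]
324 [[0.575, -0.329, 0.006], [0.534, -0.305, 0.055], [0.548, -0.288, 0.039]]
332 [[0.582, -0.33, 0.005], [0.539, -0.305, 0.054], [0.547, -0.289, 0.046]]
340 [[0.588, -0.33, 0.006], [0.539, -0.305, 0.059], [0.545, -0.289, 0.053]]
348 [[0.493, -0.312, 0.11], [0.537, -0.305, 0.066], [0.494, -0.294, 0.11]]
356 [[0.492, -0.312, 0.114], [0.494, -0.303, 0.113], [0.493, -0.295, 0.114]]
364 [[0.492, -0.312, 0.116], [0.493, -0.303, 0.116], [0.493, -0.295, 0.116]]
372 [[0.493, -0.311, 0.118], [0.493, -0.303, 0.119], [0.494, -0.295, 0.118]]
380 [[0.493, -0.311, 0.12], [0.493, -0.303, 0.121], [0.493, -0.295, 0.121]]
```

View pics/wt.png

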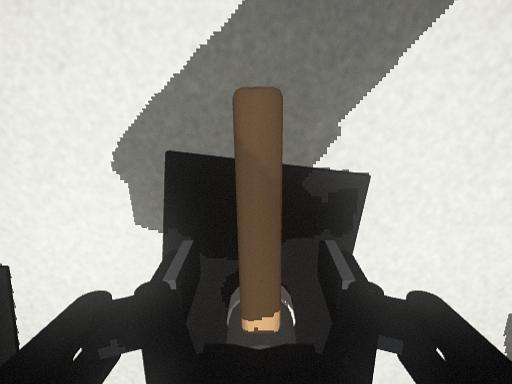

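Call:
move_arm(increments="0.02 0 0.16 0; 0 0 0 0; 0 0 0 0")

```text
t: 7.3
tcp_pos: [0.503, -0.3036, -0.0042]
orientation: [-0.065, -3.141, -0.0]
ft_force: [-0.5, 0.0, 0.6]
gripper_width: 0.0601
```

Call:
move_arm(increments="0 0 0 0; 0 0 0 0; 0 0 0 0; 0 0 0 0; 0 0 0 0", claw=0)

```text
t: 7.92
tcp_pos: [0.5033, -0.3036, -0.0038]
orientation: [0.065, 3.141, 0.0]
ft_force: [-0.2, 1.4, 2.5]
gripper_width: 0.019
```

```bash
python3 tips.py
```

```text
[ 0.503 -0.304 -0.004] 0.019174690206188096 [-0.28   1.658  3.626] [ 0.107  0.637  0.591  1.674 -0.418  0.959  2.38 ]
[0.029 0.03  0.031 0.031 0.032 0.032 0.033 0.033 0.033 0.033]
```

View pics/st.png

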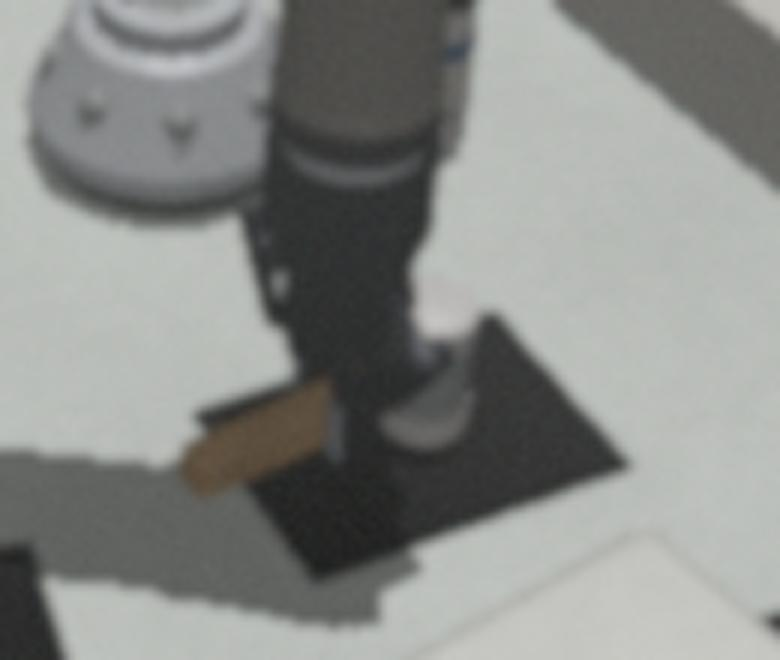

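Call:
move_arm(increments="0 0 -0.3 0; 0 0 -0.5 0; 0 0 -0.5 0; 0 0 -0.5 0; 0 0.4 -0.5 0; 0 0.7 -0.27 0; -0.02 0.8 0 0; -0.02 0.8 0 0; -0.02 0.8 0 0; -0.02 0.5 0 0; 0 0.2 0 0; 0 0 0 0")

```text
t: 9.52
tcp_pos: [0.5179, -0.0524, 0.1501]
orientation: [-0.064, -3.14, 0.001]
ft_force: [-0.4, -1.3, -4.5]
gripper_width: 0.0191
```

```bash
cat > look.py <<'E'
from h import *
import sys
tag=sys.argv[1]
np.set_printoptions(precision=4,suppress=True)
s=arm.read_state(); print(s["t"],s["tcp_pos"],s["gripper_width"],s["ft_force"],s["orientation"])
p=snapshot("side"); save(p,"s_%s.png"%tag,(225,125,345,225),6)
W=cloud(p)
p2=snapshot("top"); save(p2,"t_%s.png"%tag,(190,100,275,200),6)
W2=cloud(p2); z=s["tcp_pos"][2]
m=(W2[...,0]>s["tcp_pos"][0]+.03)&(W2[...,0]<.7)&(W2[...,1]>-.15)&(W2[...,1]<.1)&(W2[...,2]>z+.06)&(W2[...,2]<z+.11)
if m.sum(): print("head top",W2[m].mean(0),m.sum())
for n,X in(("A",(.6141,-.0597,.112)),("B",(.567,-.0533,.112))): print(n,proj(p,X)-[225,125],proj(p2,X)-[190,100])
E
python3 look.py 1
```

```text
9.525 [ 0.5179 -0.0524  0.1501] 0.019113018392969944 [-0.3646 -1.2504 -4.503 ] [-0.0638 -3.1402  0.0011]
A [59.7489 47.5926] [38.8488 36.4122]
B [46.1751 51.5873] [36.1391 55.2311]
```

View pics/s_1.png

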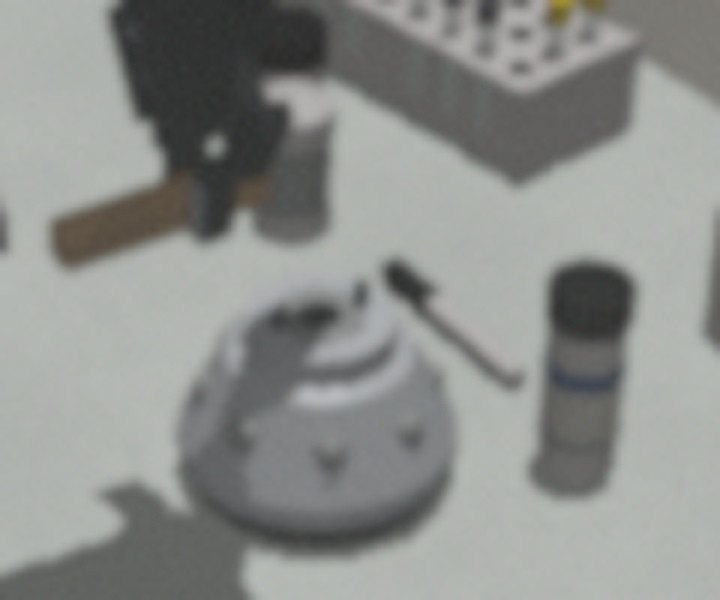

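View pics/t_1.png

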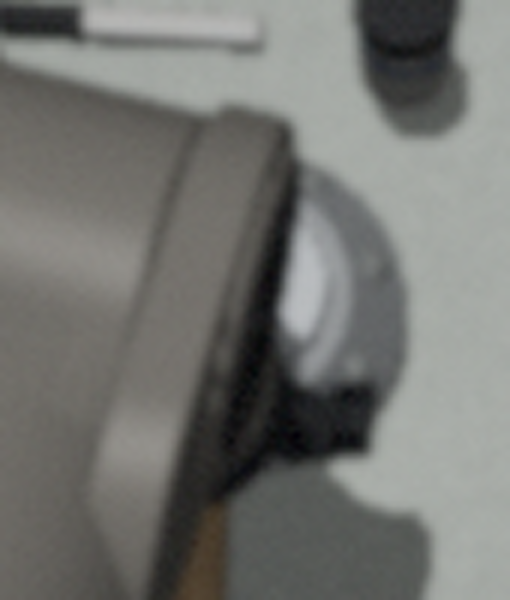

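The mallet is held securely, and the side view shows its face above pin_b, at about (277,310) in the crop. First blow, stopping short of the hub.

Call:
move_arm(increments="0 0 0.9 0; 0 0 -0.9 0; 0 0 0 0")

```text
t: 10.0
tcp_pos: [0.5205, -0.0558, 0.1526]
orientation: [0.072, 3.135, -0.003]
ft_force: [0.9, -0.6, -3.2]
gripper_width: 0.0188
```

```bash
python3 look.py 2
```

```text
10.0 [ 0.5205 -0.0558  0.1526] 0.018794977456484452 [ 0.9329 -0.6264 -3.1856] [ 0.0722  3.1345 -0.0034]
A [59.7489 47.5926] [38.8488 36.4122]
B [46.1751 51.5873] [36.1391 55.2311]
```

View pics/s_2.png

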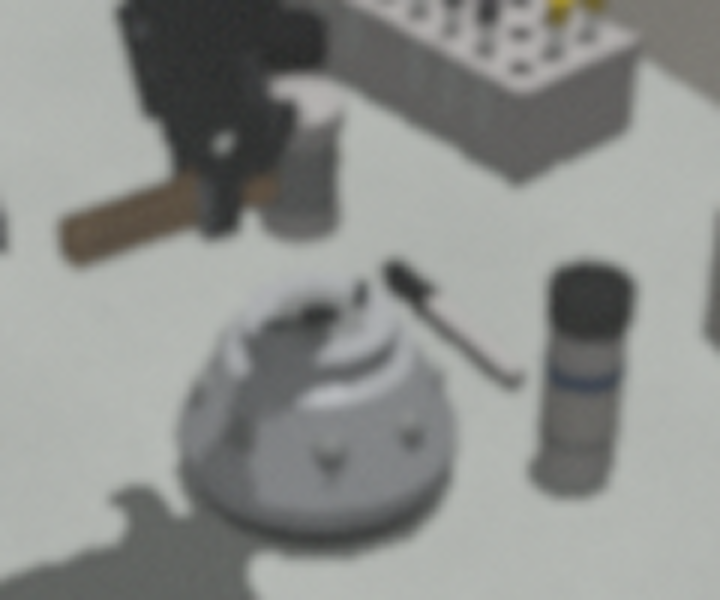

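Call:
move_arm(increments="0 0 0 0; 0 0 0 0")

```text
t: 10.35
tcp_pos: [0.5178, -0.0522, 0.1497]
orientation: [-0.065, -3.14, 0.0]
ft_force: [-0.7, -0.4, -3.9]
gripper_width: 0.0188
```

```bash
cat > pins.py <<'E'
from h import *
np.set_printoptions(precision=3,suppress=True,linewidth=150)
s=arm.read_state(); print(s["t"],s["tcp_pos"],s["orientation"])
p=snapshot("side"); save(p,"pins.png",(255,155,305,195),15); W=cloud(p)
for n,(x,y) in(("A",(.6141,-.0597)),("B",(.567,-.0533))):
    m=(np.hypot(W[...,0]-x,W[...,1]-y)<.009)&(W[...,2]>.09)&(W[...,2]<.13)
    print(n,np.sort(W[m][:,2])[::-1]*1000, proj(p,(x,y,.112)),proj(p,(x,y,.100)))
m=(np.hypot(W[...,0]-.5905,W[...,1]+.0565)<.036)&(W[...,2]>.09)&(W[...,2]<.13); print("hub med",np.median(W[m][:,2]))
E
python3 pins.py
```

```text
10.35 [ 0.518 -0.052  0.15 ] [-0.065 -3.14   0.   ]
A [115.39  113.487 112.462 112.375 111.862 110.451 108.87  108.602 108.218 106.435 106.264 104.263 103.2   102.386 102.258 101.815 100.256  99.438
  99.071  98.954  98.529  96.985  96.926] [284.749 172.593] [284.629 175.768]
B [104.352 103.382 103.168 103.099 102.416 100.853 100.669 100.378 100.308 100.205  99.933  98.669  97.856  97.591  97.262  96.739  96.014] [271.175 176.587] [271.121 179.779]
hub med 0.10005371333427898
```

View pics/pins.png

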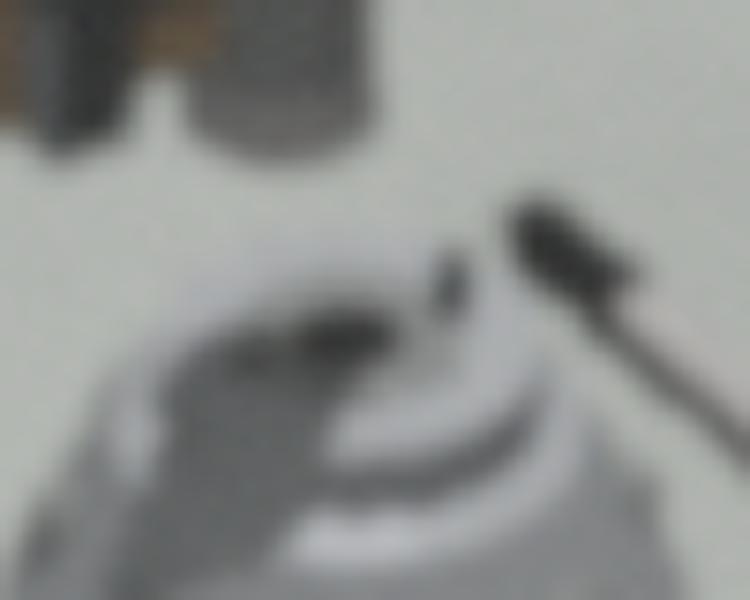

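Call:
move_arm(increments="0 0 0.4 0; 0 0 0.62 0; 0 0 -0.6 0; 0 0 -0.42 0; 0 0 0 0")

```text
t: 11.02
tcp_pos: [0.5204, -0.0524, 0.152]
orientation: [0.064, 3.136, -0.0]
ft_force: [-0.1, -0.6, -3.3]
gripper_width: 0.0197
```

```bash
python3 pins.py
```

```text
11.025 [ 0.52  -0.052  0.152] [ 0.064  3.136 -0.   ]
A [112.55  112.355 111.807 111.47  111.305 111.157 107.514 106.123 105.355 105.014 104.607 104.339 102.127 101.419 100.778 100.718 100.716 100.287
 100.072  98.459  96.841] [284.749 172.593] [284.629 175.768]
B [103.958 103.427 102.985 102.801 101.891 101.475 101.005 100.6   100.416 100.355  99.998  99.735  99.305  98.818  97.279  96.909] [271.175 176.587] [271.121 179.779]
hub med 0.10028699002513293
```

View pics/pins.png

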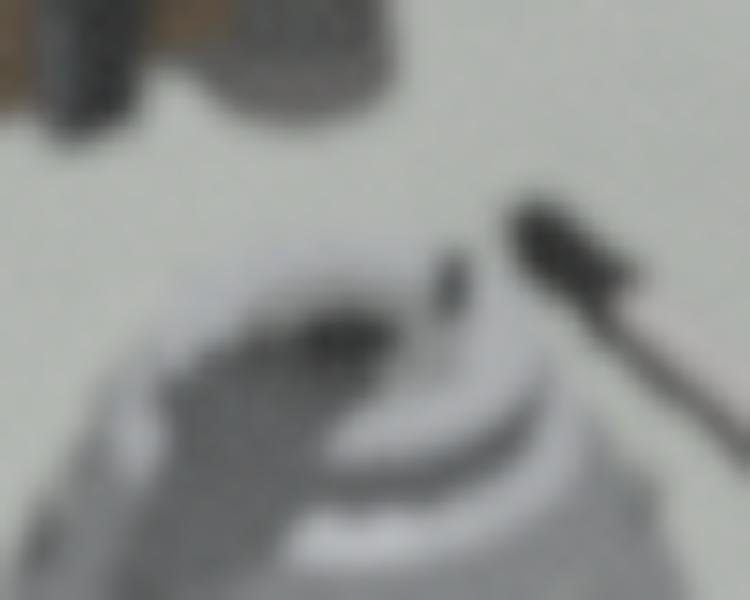

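Call:
move_arm(increments="0 0 0 0; 0 0 0 0")

```text
t: 11.32
tcp_pos: [0.5173, -0.0518, 0.1488]
orientation: [-0.065, -3.138, -0.0]
ft_force: [0.7, -0.3, -3.3]
gripper_width: 0.0187
```

```bash
cat > tilt.py <<'E'
from h import *
np.set_printoptions(precision=4,suppress=True)
s=arm.read_state(); print(s["t"],s["tcp_pos"],s["gripper_width"])
p=snapshot("wrist"); save(p,"wtilt.png"); W=cloud(p); T=s["tcp_pos"]
im=p["pixels"].astype(int)
m=(abs(W[...,1]-T[1])<.007)&(W[...,0]<T[0]-.018)&(W[...,0]>T[0]-.078)&(W[...,2]>T[2]+.02)&(W[...,2]<T[2]+.1)
q=W[m]; c=np.polyfit(q[:,0],q[:,2],1); print("handle top slope deg",np.degrees(np.arctan(c[0])),"top z rel tcp at grip",np.polyval(c,T[0])-T[2],m.sum(), q[:,0].min()-T[0])
c=np.polyfit(q[:,0],q[:,1],1); print("yaw",np.degrees(np.arctan(c[0])))
E
python3 tilt.py
```

```text
11.325 [ 0.5173 -0.0518  0.1488] 0.01873910437887987
handle top slope deg 4.028038278054911 top z rel tcp at grip 0.05975799331531095 5339 -0.07799989526779483
yaw -0.3730371116714672
```

View pics/wtilt.png

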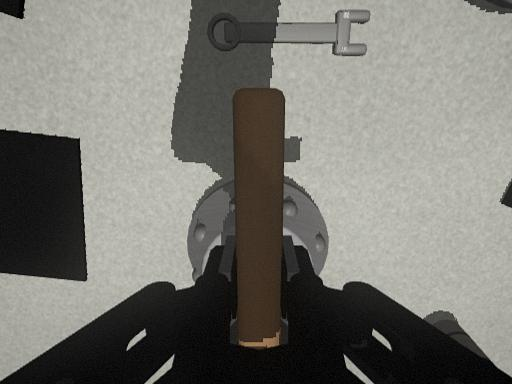

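Call:
move_arm(increments="-0.4 -0.03 0 0; -0.45 -0.037 0 0; 0 0 0 0; 0 0 0 0")

```text
t: 11.88
tcp_pos: [0.5682, -0.0583, 0.1494]
orientation: [-0.065, -3.139, 0.0]
ft_force: [0.3, -0.2, -4.4]
gripper_width: 0.0193
```

Call:
move_arm(increments="0 0 0.95 0; 0 0 -0.95 0; 0 0 0 0; 0 0 0 0")

```text
t: 12.38
tcp_pos: [0.5685, -0.058, 0.1503]
orientation: [-0.065, -3.141, -0.001]
ft_force: [-0.0, -0.7, -3.8]
gripper_width: 0.019
```

```bash
python3 pins.py; python3 tilt.py
```

```text
12.375 [ 0.569 -0.058  0.15 ] [-0.065 -3.141 -0.001]
A [102.962 102.545 102.532 101.584 101.116 100.696  99.554  99.098  98.692  98.121  97.985  97.864  95.271] [284.749 172.593] [284.629 175.768]
B [105.022 102.382 101.525 101.354 101.329 101.074 100.609 100.452 100.363  99.403  98.904  97.925  97.193  95.127  94.442] [271.175 176.587] [271.121 179.779]
hub med 0.09994185176561049
12.425 [ 0.5683 -0.0577  0.1498] 0.019120418106001187
handle top slope deg 4.151759710541997 top z rel tcp at grip 0.05978970755598928 5362 -0.07798883837487558
yaw -0.333126603703737
```

View pics/pins.png

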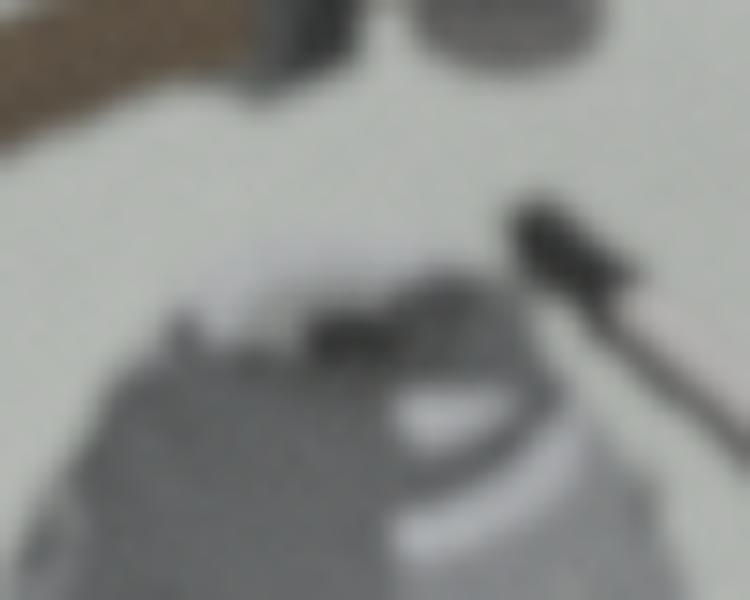

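Call:
move_arm(increments="0 0 0.42 0; 0 0 0.65 0; 0 0 -0.6 0; 0 0 -0.47 0; 0 0 0 0; 0 0 0 0")

```text
t: 13.22
tcp_pos: [0.5679, -0.0577, 0.1486]
orientation: [-0.064, -3.138, -0.001]
ft_force: [-1.0, 0.6, -3.9]
gripper_width: 0.019
```

```bash
python3 pins.py; python3 tilt.py
```

```text
13.225 [ 0.568 -0.058  0.149] [-0.064 -3.138 -0.001]
A [104.009 103.2   103.194 102.864 102.239 102.21  102.048 101.83  101.759 101.601 101.407 101.02  100.753  98.991  98.568] [284.749 172.593] [284.629 175.768]
B [105.829 103.524 103.213 102.248 101.601 101.049 100.576 100.446 100.25   99.926  99.423  99.211  98.412  98.011  97.681  97.655] [271.175 176.587] [271.121 179.779]
hub med 0.10004016724474815
13.275 [ 0.5676 -0.0576  0.1483] 0.019126977183510682
handle top slope deg 8.289715372320579 top z rel tcp at grip 0.060715981802050956 5209 -0.07799948827472086
yaw -0.38397208099672175
```

View pics/pins.png

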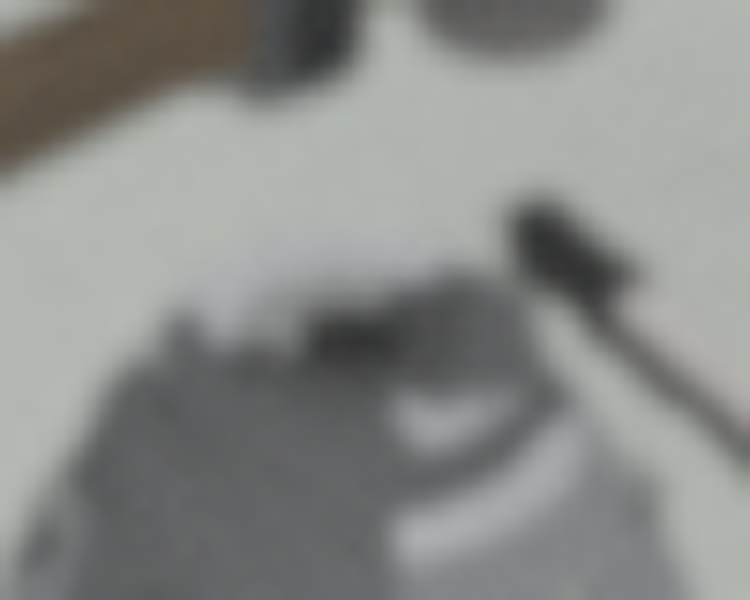

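The mallet has turned about 8° in the fingers. I'll move it aside to get a close wrist-camera view of both pins.

Call:
move_arm(increments="-0.5 0.55 0 0; -0.5 0.55 0 0; 0 0 0 0; 0 0 0 0")

```text
t: 13.82
tcp_pos: [0.6307, 0.0049, 0.1485]
orientation: [-0.064, -3.138, 0.002]
ft_force: [0.3, -0.3, -4.0]
gripper_width: 0.0193
```

```bash
cat > wp.py <<'E'
from h import *
np.set_printoptions(precision=2,suppress=True,linewidth=170)
s=arm.read_state(); print(s["t"],s["tcp_pos"])
P=[snapshot("wrist") for _ in range(4)]; p=P[0]; W=np.nanmean([cloud(q) for q in P],0)
a=proj(p,(.6141,-.0597,.1)); b=proj(p,(.567,-.0533,.1)); print(a,b)
c=(a+b)/2; c=np.clip(c,[70,50],[440,330]); x0,y0=int(c[0]-65),int(c[1]-48)
save(p,"wp.png",(x0,y0,x0+130,y0+96),6); print("crop",x0,y0); save(p,"wpf.png")
m=(np.hypot(W[...,0]-.5905,W[...,1]+.0565)<.037)&(np.hypot(W[...,0]-.5905,W[...,1]+.0565)>.030)&(W[...,2]>.09); q=W[m]
A=np.c_[q[:,:2],np.ones(len(q))]; pl=np.linalg.lstsq(A,q[:,2],rcond=None)[0]; r=q[:,2]-A@pl; print("hub plane",np.median(q[:,2])*1000,r.std()*1000)
H=(W[...,2]-(W[...,0]*pl[0]+W[...,1]*pl[1]+pl[2]))*1000
for n,u in(("A",a),("B",b)):
    u=u.round().astype(int); print(n); print(H[u[1]-8:u[1]+9,u[0]-9:u[0]+10].round(1)); 
E
python3 wp.py
```

```text
13.825 [0.63 0.   0.15]
[171.28 184.92] [171.86 120.36]
crop 106 104
hub plane 230.2060186327093 51.24604215521379
A
[[-61.1 -61.8 -62.4 -63.5 -64.7 -65.4 -66.1 -67.  -68.3 -69.7 -69.8 -70.8 -72.4 -73.3 -74.2 -74.8 -76.4 -76.8 -77.1]
 [-61.8 -63.6 -64.5 -64.9 -66.1 -66.9 -68.  -68.7 -70.1 -71.2 -71.8 -72.4 -73.3 -74.5 -74.9 -76.9 -77.5 -78.6 -79.3]
 [-64.1 -64.1 -65.  -66.5 -67.1 -68.5 -69.2 -70.  -71.6 -72.1 -73.1 -72.8 -74.  -76.  -76.4 -77.1 -78.2 -80.  -80.8]
 [-64.7 -66.4 -66.  -67.6 -68.7 -69.6 -70.6 -71.4 -72.3 -73.3 -74.3 -75.8 -76.4 -76.6 -79.2 -78.3 -79.9 -80.8 -81.9]
 [-66.6 -66.6 -68.3 -69.2 -70.1 -70.5 -72.2 -71.9 -73.5 -74.6 -75.2 -75.7 -77.7 -77.8 -79.9 -79.9 -81.3 -82.2 -83.2]
 [-67.7 -69.1 -69.5 -70.7 -71.1 -72.6 -73.4 -73.5 -74.7 -75.7 -76.7 -77.5 -79.3 -79.9 -81.2 -81.6 -81.9 -83.2 -84.6]
 [-68.8 -70.1 -70.9 -72.1 -72.1 -73.6 -74.6 -75.5 -76.  -77.3 -78.6 -79.3 -79.6 -81.5 -82.3 -82.9 -83.8 -85.3 -86.7]
 [-70.5 -71.9 -72.4 -73.3 -74.6 -74.8 -75.8 -77.5 -76.9 -78.1 -78.9 -80.6 -81.7 -82.5 -83.5 -84.8 -85.5 -86.7 -87.9]
 [-71.2 -72.6 -74.  -74.9 -75.7 -76.6 -77.8 -78
[... 2298 characters left out ...]
  6.2   5.6   4.8   3.9   3.    2.    1.2  -0.2  -1.   -1.9  -2.5  -3.4  -4.3  -4.9  -6.   -6.9  -7.7  -9.2  -9.3]
 [  5.8   4.4   3.6   2.9   1.4   0.9   0.2  -1.2  -2.   -2.6  -3.6  -4.9  -5.4  -6.   -7.3  -8.2  -9.  -10.4 -10.5]
 [  4.6   2.6   2.6   1.4   0.5  -0.2  -1.6  -2.2  -2.9  -3.7  -4.8  -4.8  -6.9  -7.8  -8.5  -9.5 -10.2 -11.  -12.4]
 [  3.4   1.9   1.5   0.2  -0.2  -1.1  -1.8  -2.9  -4.4  -5.3  -5.8  -6.9  -7.6  -8.5  -9.6 -10.4 -11.7 -12.9 -13.1]
 [  1.6   0.5  -0.4  -1.3  -1.9  -2.7  -3.4  -4.9  -5.5  -6.6  -7.2  -8.6  -9.4  -9.8 -10.5 -12.2 -12.6 -13.6 -13.8]
 [  0.6  -0.4  -1.6  -1.8  -3.2  -3.6  -5.   -5.6  -6.4  -7.8  -8.5  -9.3 -10.7 -11.3 -12.2 -12.6 -13.8 -14.8 -15.6]]
```

View pics/wp.png

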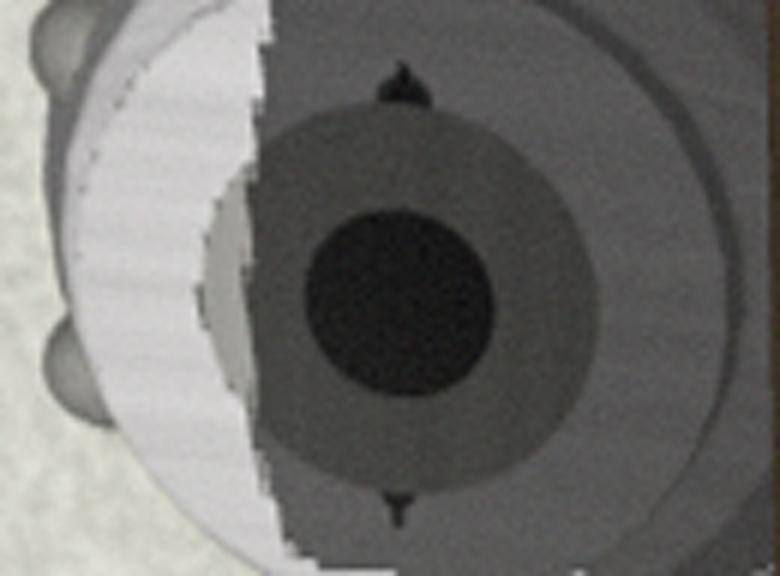

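```bash
sed -i 's/&(W\[...,2\]>.09); q=W/\&(W[...,2]>.09)\&(W[...,2]<.11); q=W/' wp.py; sed -i 's/range(4)/range(3)/' wp.py; python3 wp.py
```

```text
14.025 [0.63 0.   0.15]
[173.12 183.75] [173.6  119.51]
crop 108 103
hub plane 99.9318713746384 0.3832322509577078
A
[[ 0.2  0.4 -0.1  0.8  1.   0.3  0.2  0.8  0.2  0.6  0.2  0.7 -0.1  0.8 -0.2  1.2  0.2  0.5  1. ]
 [ 0.7  0.4  0.4  0.9 -0.3  0.7  0.9  1.1  0.3 -0.4  0.6  0.2  0.8 -0.2  0.2  0.5 -0.1  0.5  1. ]
 [ 0.2  0.1  0.3  0.4  0.7  0.3  0.5  0.5 -0.3 -0.3  0.4  1.   0.2 -0.4  0.3  0.5  0.9  0.8  0.3]
 [ 0.5  0.2 -0.   0.8 -0.   0.2  1.   0.6  0.3 -0.3  1.1  0.3  0.6  0.2  0.4  0.7  0.6  0.6  0.9]
 [ 0.6  1.1  0.4  0.5  1.3  0.7  0.5  1.   0.6  0.1  0.3  0.4 -0.3  0.1  0.3  0.5  0.3  0.5  0.2]
 [ 0.2  0.5  0.2  1.1  0.1  0.1  0.1  0.7 -0.2  0.3  0.4  0.9 -0.   0.7  0.1  0.3  0.2  0.1 -0.3]
 [ 0.   0.3 -0.2  0.9  0.4 -0.   0.2  0.2  0.1  0.5 -0.   0.8  0.5  0.7  0.3  0.5  0.4  0.   1. ]
 [ 0.1 -0.2  0.7  0.2  0.1  0.4 -0.4  0.5  0.5  1.3  0.4 -0.4  0.1  1.4  0.5  0.5  1.2  1.   0.3]
 [ 0.2 -0.2 -0.6  0.  -0.1 -0.4  0.5  0.5  0.4  0.1  0.6  0.2  0.6  0.3  0.1  0.3  0.5  0.6 -0.2]
 [-0.1  0.3 -0.2  0.3  0.2  0.   0.2  0.9 -0.2 -0.4  1.   0.4  0.1 -0.3  0.4  0.1  0.6 -0.4  0.1]
 [ 
[... 1652 characters left out ...]
.3 -0.3 -0.5]
 [ 0.8  0.9 -0.2  0.2 -0.1  0.3  0.1 -0.2  0.3  0.6 -0.2  0.2  0.2  0.6 -0.7  0.   0.2  0.9  0.3]
 [ 0.8  0.1 -0.1  0.4  0.5  0.8  0.1  0.1  0.2  0.3  0.1  0.1  0.9  0.8  0.6  0.4  0.5  0.7  0.5]
 [ 1.4  0.5  0.3  0.2 -0.   0.1  0.9  0.4  0.8  0.8  0.5  0.8  0.4 -0.1  0.6  0.7  0.4  0.2  0.4]
 [ 0.3 -0.  -0.   0.1 -0.3 -0.   0.9  0.7  0.8  0.5  0.1  0.6 -0.1 -0.2 -0.2  0.6  0.5  0.7  0.8]
 [ 0.3  0.3  0.5  0.6  0.5  0.7  0.5  0.5  0.7 -0.1 -0.2  0.4  0.   0.   0.4  0.4  0.1  0.1 -0. ]
 [ 1.   0.4  0.7 -0.   0.6  0.8  0.7  1.  -0.6  0.6  0.8  0.3  1.4  1.1 -0.4  0.3 -0.   0.4  0.5]
 [ 0.5  0.4  0.4  1.1  0.2  0.6  0.2 -0.7  0.3  0.1  0.2 -0.1  0.6  0.3  0.7  0.5  0.8  1.1  0.1]]
```

Averaged wrist depth puts both pin spots within about 0.5 mm of the hub face. Only dark slivers of the pins show beside the bush, so both are flush. Now I'll carry the mallet back. It's tilted about 8° head up, and its centre of mass is still inside the face edge, so it should settle flat once released low over the pad.

Call:
move_arm(increments="0.24 -0.4 0 0; 0.24 -0.7 0 0; 0.24 -0.8 0 0; 0.24 -0.8 0 0; 0.24 -0.8 0 0; 0.24 -0.8 0 0; 0.24 -0.6 0 0; 0.23 -0.35 0 0; 0 0 0.5 0; 0 0 0.6 0; 0 0 0.4 0; 0 0 0 0")

```text
t: 15.68
tcp_pos: [0.5025, -0.3034, 0.0583]
orientation: [-0.065, -3.137, -0.004]
ft_force: [0.2, 0.8, -3.3]
gripper_width: 0.0191
```

Call:
move_arm(increments="0 0 0.3 0; 0 0 0.3 0; 0 0 0.2 0; 0 0 0 0; 0 0 0 0")

```text
t: 16.3
tcp_pos: [0.5047, -0.3052, 0.0125]
orientation: [0.065, 3.14, -0.001]
ft_force: [0.2, 0.4, -3.7]
gripper_width: 0.0191
```

```bash
python3 tilt.py; python3 tips.py
```

```text
16.3 [ 0.5047 -0.3052  0.0125] 0.019090847362646744
handle top slope deg 8.569017364282614 top z rel tcp at grip 0.06077600665121525 5191 -0.07798680126834734
yaw -0.4103934276769957
[ 0.505 -0.305  0.013] 0.019040158617599275 [ 0.142 -0.931 -3.659] [ 0.103  0.618  0.599  1.656 -0.402  0.991  2.368]
[0.045 0.046 0.047 0.048 0.048 0.049 0.049 0.049 0.05  0.05 ]
```

View pics/st.png

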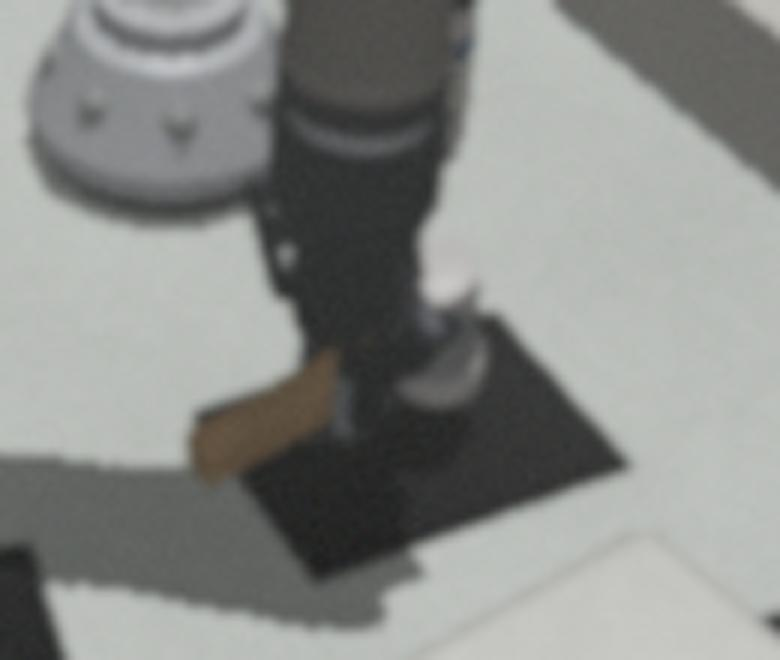

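Call:
move_arm(increments="0 0 0.15 0; 0 0 0.15 0; 0 0 0 0; 0 0 0 0; 0 0 0 0")

```text
t: 17.08
tcp_pos: [0.5046, -0.305, -0.0055]
orientation: [0.065, 3.14, -0.001]
ft_force: [-0.1, 0.2, -4.3]
gripper_width: 0.0187
```

Call:
move_arm(increments="0 0 0.03 0; 0 0 0 0; 0 0 0 0")

```text
t: 17.45
tcp_pos: [0.5043, -0.3047, -0.0076]
orientation: [0.065, 3.141, 0.0]
ft_force: [0.9, -0.6, -3.3]
gripper_width: 0.019
```

Call:
move_arm(increments="0 0 0.02 0; 0 0 0 0; 0 0 0 0")

```text
t: 17.82
tcp_pos: [0.5043, -0.3047, -0.0088]
orientation: [-0.065, -3.141, -0.0]
ft_force: [0.1, -0.4, -3.4]
gripper_width: 0.0185
```

Call:
move_arm(increments="0 0 0.015 0; 0 0 0 0; 0 0 0 0")

```text
t: 18.2
tcp_pos: [0.5043, -0.3047, -0.0098]
orientation: [-0.065, -3.141, -0.0]
ft_force: [0.5, 0.3, -3.9]
gripper_width: 0.0193
```

```bash
python3 tilt.py; python3 tips.py
```

```text
18.2 [ 0.5043 -0.3047 -0.0098] 0.01934314386662911
handle top slope deg 8.61857160668603 top z rel tcp at grip 0.06086712147120977 5197 -0.0779885953455644
yaw -0.3615715645133618
[ 0.504 -0.305 -0.01 ] 0.018664187687898924 [ 0.187  0.422 -3.76 ] [ 0.113  0.647  0.584  1.673 -0.421  0.95   2.383]
[0.023 0.024 0.025 0.026 0.026 0.027 0.027 0.027 0.027 0.028]
```

View pics/st.png

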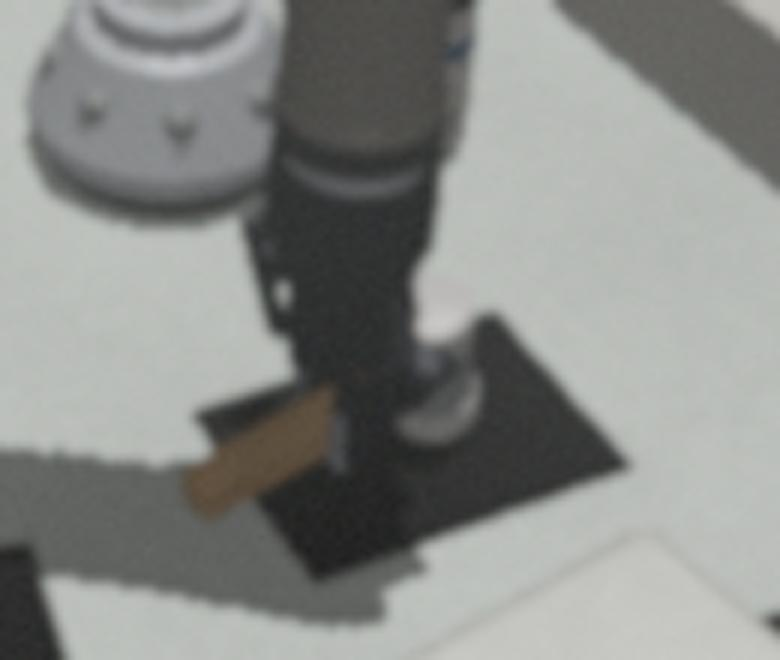

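Call:
move_arm(increments="0 0 0.02 0; 0 0 0 0; 0 0 0 0")

```text
t: 18.73
tcp_pos: [0.5043, -0.3047, -0.0109]
orientation: [-0.065, -3.141, -0.0]
ft_force: [0.2, 0.1, -3.3]
gripper_width: 0.0188
```

Call:
move_arm(increments="0 0 0.02 0; 0 0 0 0; 0 0 0 0")

```text
t: 19.1
tcp_pos: [0.5045, -0.3049, -0.0117]
orientation: [0.065, 3.14, -0.0]
ft_force: [-0.1, 0.5, 0.8]
gripper_width: 0.0184
```

The force jumped from -3.3 to +0.8 N, so the edge is touching the pad. Releasing.

Call:
move_arm(increments="0 0 0 0; 0 0 0 0; 0 0 0 0; 0 0 0 0; 0 0 0 0; 0 0 0 0", claw=70)

```text
t: 19.85
tcp_pos: [0.5043, -0.3047, -0.0122]
orientation: [0.065, 3.141, 0.0]
ft_force: [0.5, -0.1, 0.4]
gripper_width: 0.06
```

```bash
python3 tilt.py; python3 tips.py
```

```text
19.85 [ 0.5043 -0.3047 -0.0122] 0.059977579889059496
handle top slope deg 0.9930044119698905 top z rel tcp at grip 0.06814632580831685 5937 -0.07546268043338678
yaw -0.5756257474704136
[ 0.504 -0.305 -0.012] 0.05974668493777411 [-0.345  0.297  0.262] [ 0.114  0.65   0.582  1.675 -0.423  0.945  2.384]
[0.022 0.023 0.023 0.023 0.023 0.023 0.024 0.024 0.024 0.024]
```

View pics/st.png

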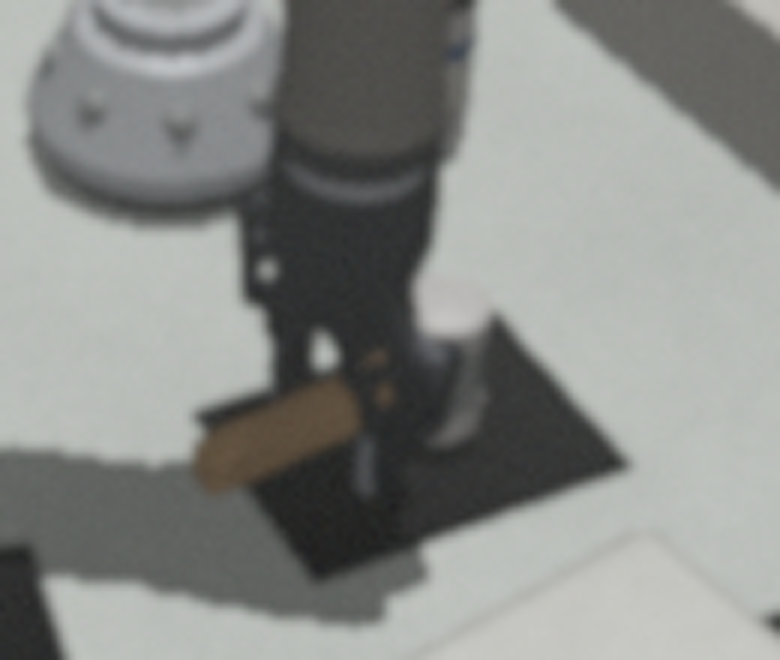

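The mallet has settled upright. I'll retreat straight up, then aside for the last checks.

Call:
move_arm(increments="0 0 -0.2 0; 0 0 -0.5 0; 0 0 -0.8 0; 0 0 -0.9 0; 0 0 -0.8 0; 0.5 0 -0.3 0; 0.8 0 0 0; 0.5 0 0 0; 0 0 0 0; 0 0 0 0")

```text
t: 21.25
tcp_pos: [0.3975, -0.3001, 0.1986]
orientation: [0.064, 3.139, -0.0]
ft_force: [0.7, 0.1, -0.1]
gripper_width: 0.0596
```

```bash
python3 - <<'E'
from h import *
np.set_printoptions(precision=4,suppress=True)
s=arm.read_state(); print(s["t"],s["tcp_pos"],s["ft_force"])
p=snapshot("top"); save(p,"tend.png",scale=1.5); W=cloud(p)
def roi(x0,x1,y0,y1,z0,z1): 
    return (W[...,0]>x0)&(W[...,0]<x1)&(W[...,1]>y0)&(W[...,1]<y1)&(W[...,2]>z0)&(W[...,2]<z1)
m=roi(.5,.62,-.36,-.25,.07,.095); q=W[m]; print("head",q.mean(0),m.sum()); 
A=np.c_[q[:,:2]-q[:,:2].mean(0),np.ones(len(q))]; c=np.linalg.lstsq(A,q[:,2],rcond=None)[0]; print("tilt",np.degrees(c[:2]))
m=roi(.54,.64,-.1,-.02,.09,.13); print("hub z",np.median(W[m][:,2]))
for n,(x,y) in(("A",(.6141,-.0597)),("B",(.567,-.0533))):
    m=(np.hypot(W[...,0]-x,W[...,1]-y)<.007)&(W[...,2]>.09); print(n,np.sort(W[m][:,2])[::-1]*1000)
p=snapshot("side"); save(p,"send.png",(225,145,365,275),5)
E
```

```text
21.25 [ 0.3975 -0.3001  0.1986] [ 0.7259  0.0848 -0.1386]
head [ 0.5637 -0.3066  0.0791] 208
tilt [ 0.4556 -2.1327]
hub z 0.0989743150190628
A [101.1373 101.0762 100.8787 100.8697 100.5435 100.1612 100.0975  99.8737
  99.7589  99.7191  99.653   99.2025  98.5131  98.1212  98.0995  98.0752
  98.0106  97.8317  97.701   97.2411  97.0463  95.6718  95.5853  95.353 ]
B [100.8883 100.4084 100.0668 100.0062 100.0033  99.9459  99.9434  99.6005
  99.5302  99.3884  99.2583  99.2037  98.6312  98.6283  98.4977  98.4566
  98.2834  97.9377  97.8989  97.7917  97.6998  97.6913  96.6664  96.561
  96.4983  95.7212]
```

View pics/send.png

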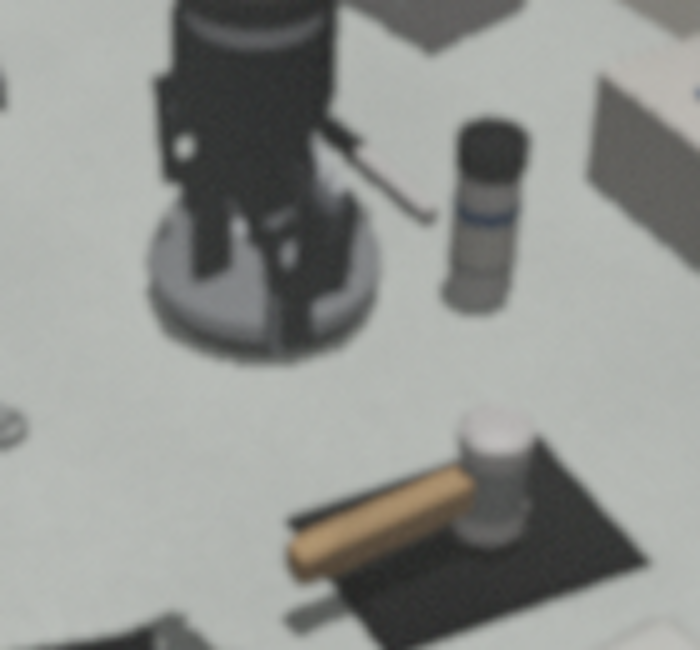

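View pics/tend.png

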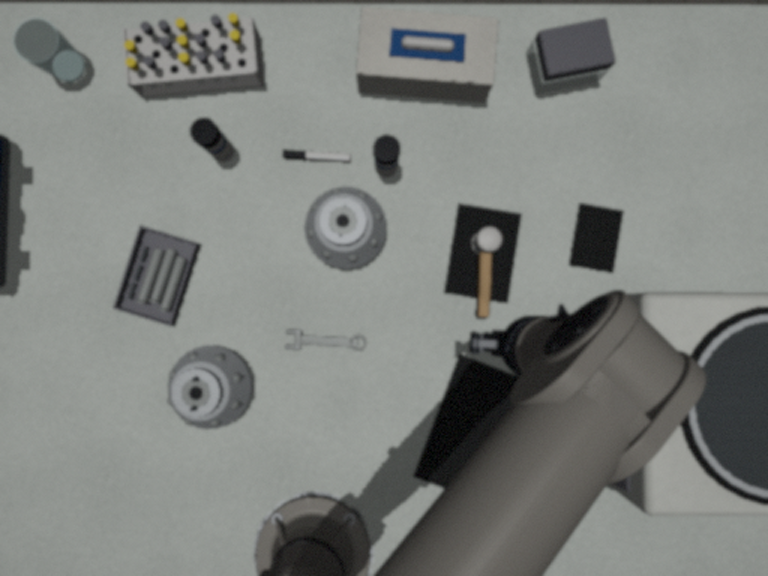

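```bash
python3 -c "
from workcell import arm
s=arm.read_state();print(s['dq'].round(3),s['t']);print(arm.hand_in())"
```

```text
[ 0.001  0.009  0.     0.001  0.006 -0.001  0.001] 21.35
the job is handed in; nothing more can be done
None
```

I drove both spring pins flush, stood the mallet back on its pad on the face it started on, and let go. I handed in at about 21 s of the 51 s allowed; no verdict came back.

**What I did**
- I used the rotor farthest to the right and the middle-sized pad.
- Each pin took two blows, pin_b first and then pin_a.
- I lowered the mallet onto the pad until it touched, then released it.

**Last checks**
- **Pins:** averaged wrist depth put both pin spots within about 0.5 mm of the hub face. That is close to the depth noise, but no pin shows standing proud in the last top picture.
- **Mallet:** it stands upright at about (0.564, -0.307), roughly 18 mm from the pad's centre. Top-view depth gave a tilt of about 2°, within that sensor's noise.
- **Surroundings:** the loose things look where they were (checked by eye), and the arm was clear of everything.

**What disagreed or went wrong**
- **Fingertip height:** the reported TCP height was about 28 mm lower than the fingertips seen in the images. The first close therefore shut on nothing above the handle. Nothing moved, and I regripped lower using the images.
- **Mallet turning in the grip:** the blows turned it about 8° in the fingers. It rocked back flat when released.

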